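# Empty the long tumbling barrel at the carver's stall

### The job

The wooden balls in the longer of the two tumbling barrels have finished polishing. Turn that barrel by its crank, over the top and away from the robot, until its open side port faces straight down and all three balls have dropped into the tray of its cradle, then let go and leave it with the port down. Do not turn the short barrel.

Things in the scene. Friction and masses are not known exactly. Their poses are not given: they have to be found in the camera images.
- long_cradle: Wooden cradle of the long barrel, fixed: an open tray (170 mm along y, 200 mm along x, floor 6 mm thick, rim 36 mm high) with an upright at each y end carrying the barrel's axle. Origin: centre of its underside, on the table. The axle lies along its y axis, 115 mm up; its x axis points away from the robot (yaw varies 13 degrees). Left and right place vary.
- long_barrel (a joint): Turn q (rad) of the hollow stave barrel, 140 mm long, 122 mm diameter, with one open port 55 mm wide along its whole side. 0: port straight up; 1.57: port away from the robot; 3.14: port straight down. Growing q turns the top away from the robot. Stops at -0.7 and 3.8. Friction holds it where it is left; about 3 N at the crank grip turns it.
- long_grip (a point): Point on the crank grip at the barrel's +y end: round wood, 16 mm diameter, 70 mm long, parallel to the axle, 55 mm from it, spinning freely on its pin. Point: on its centre line, 40 mm from its inner end (flat crank arm), 30 mm from its free end. In the cradle's frame (mm): x = -55 cos q, y = 145, z = 115 + 55 sin q (q = 0: on the robot's side; 1.57: top; 3.14: far side).
- ball1: Loose turned wooden ball, 30 mm diameter, 11 to 17 g, origin at its centre; starts inside the long barrel.
- ball2: Loose turned wooden ball, 30 mm diameter, 11 to 17 g, origin at its centre; starts inside the long barrel.
- ball3: Loose turned wooden ball, 30 mm diameter, 11 to 17 g, origin at its centre; starts inside the long barrel.
- short_cradle: Bystander: the same kind of cradle, 120 mm along y, with a barrel of the same build and diameter but only 90 mm long, and empty. Fixed; origin at the centre of its underside, axle along its y axis 115 mm up.
- short_grip (a point): Point on the short barrel's crank grip (same grip as the long one's, at y = 120 mm in its cradle's frame, 55 mm from the axle). To be left where it is.

How it is judged (in metres and radians):
At the end, for the whole second after the job is handed in: The long barrel is at rest with its port facing down within 0.3 rad (17 degrees; joint 2.84 to 3.44), and all three balls lie at rest in the tray of the long barrel's cradle (centres below 45 mm, within 100 mm in x and 86 mm in y of the cradle's origin) (value of joint long_barrel between 2.84 and 3.44 rad and velocity of joint long_barrel between -0.05 and 0.05 rad/s and z of each of ball1, ball2, ball3 in the frame of long_cradle below 0.045 m and x of ball1 in the frame of long_cradle between -0.1 and 0.1 m and y of ball1 in the frame of long_cradle between -0.086 and 0.086 m and linear speed of each of ball1, ball2, ball3 below 0.05 m/s and x of ball2 in the frame of long_cradle between -0.1 and 0.1 m and y of ball2 in the frame of long_cradle between -0.086 and 0.086 m and x of ball3 in the frame of long_cradle between -0.1 and 0.1 m and y of ball3 in the frame of long_cradle between -0.086 and 0.086 m); the robot touches nothing.
It fails at once if the short barrel is turned (its crank grip moves by more than 20 mm) (distance of short_grip from where it was at the start of the episode above 0.02 m).
It also fails if it takes over 48 s, if anything falls off the work surface, if the arm or the gripper's body presses on something with over 40 N, if the wrist force passes 120 N, or if a joint passes its speed limit or range.

### The arm

A 6-joint arm with a two-finger parallel gripper is mounted at the origin on the work surface. World frame = base frame: x ahead of the robot, y to its left, z up, the work surface at z = 0. Lengths are in mm, angles in rad, forces in N, time in s.
With the tool pointing down it reaches from about 250 to 775 mm from the base axis. Payload 4 kg.
Tool frame: the origin (TCP) lies on the centre line of the jaws, within the pads' length; the fingertips stand bot.finger_overhang ahead of it and the grasp point (between the pads) lies 8 mm behind it (bot.finger_overhang is the distance from the TCP to the fingertips, in mm); z points along the fingers, y is the direction in which the jaws open and shut (so a half turn about z gives the same grasp; the last joint's range is limited). The gripper opens to 94 mm and grips with 3 to 60 N. Pads are 16 mm wide; open, the fingers measure 119 mm over their backs; the gripper's body (75 mm by 177 mm) begins 78 mm behind the grasp point.
Start: joints at [-0.103, 0.087, 1.371, -0, 1.684, -0.103], TCP at [550.017, -0.006, 216.506] pointing down, gripper open.
Joint ranges: [-3.1, 3.1], [-0.76, 2.03], [0.27, 2.55], [-1.08, 4.22], [0.17, 2.65], [-2.57, 2.57]. Speed limits (rad/s): [2.79, 2.79, 3.14, 3.14, 3.14, 3.14].

### API

Orientations are given as a unit quaternion [x, y, z, w].
In Python, from cell import status, capture, camera_model, order, outline_of, place_of, bot gives the robot as it stands.
- The arm moves only by the tool move_arm, never from a script. Its argument "moves" is a list of rows, each an object of numbers: "dx", "dy", "dz": the shift along the tool's x, y, z in mm; "ax", "ay", "az": the turn, a rotation vector about the tool's x, y, z in degrees. A call has 1 to 8 rows; each row shifts and turns the commanded pose from where the row before left it, along the tool's axes as they then stand; what a row does not reach is not made up. A row lasts 1/10 s, in which the tool goes at most 50 mm and 8.59 degrees, less where a joint would pass 70% of its speed; a pose out of reach is approached as far as the arm can. A call is refused whole if a number of a shift passes 50 or a number of a turn 8.59, either way. A call with a gripper value outside its range is refused whole. "fingers" is the finger opening in mm, from 0 to 94, set as the call begins (left out, the last holds). The fingers move at their own pace and stop on an object; "newtons" is the grip in N (left out, the last holds). Time passes only in rows, so rows that do not move let the fingers close. It gives the time, the measured TCP pose, the force and the opening at its end, in the units of the state.
- status.observe(): the state, without advancing time (a new reading comes with each control period).
- capture(name): name is "scene" or "side" or "wrist"; returns (picture, depth): 480x640x3 uint8, blue, green, red; 480x640 float32, mm along the optical axis (not along the pixel's ray), 0 where there is no reading.
- camera_model(name): a dict with "K" (3x3 intrinsics, pixels), "rvec" (rotation vector, rad) and "tvec" (3), from world to camera coordinates, as OpenCV has them; the wrist camera has in their place "mount" (4x4, takes a point from camera to tool coordinates, whose origin is the TCP and whose axes are the flange's). Camera axes: x right, y down, z forward; pixel columns grow to the right and rows downward; lengths in mm; the calibration is good to about 2 mm. A picture is of the moment at which its call begins: read the wrist's pose just before it. camera_model takes no time and is no camera call.
- order.hand_in(): hands the job in, once; it reports no verdict.
Trained networks look in the newest picture that a camera, given by its name, has taken for a name from the list of things; names that differ only in an ending like _2 or _b are one class to them, and where a whole thing is asked for, a point or a joint stands for the part that bears it (a point fixed in the world has none). Each returns a list of dicts, best first, with "score" (0 to 1); they miss things now and then, are a little off and sometimes report something else, mostly with a low value. They report only what shows in the picture. A call takes as long as a camera call.
- outline_of(camera, label): "mask" (480x640 bool, what is visible of it) and "box" ([left, top, width, height] in pixels, round what is visible of it).
- place_of(camera, label): "uv" ([column, row] in pixels: a listed point, or the origin of a listed thing).
The state is a dict: "t": time; "qpos": joint angles; "dq": joint speeds; "effort": joint torques, N m; "tool_pos": TCP position; "tcp_rot": TCP orientation; "contact_force": force on the tool from outside, world axes, zero at the start; "torque": the same for the moment, N m; "opening": opening from 0.0 (shut) to 1.0 (fully open).
Only numpy, scipy, OpenCV 4.12 (cv2) and the standard library are available. Lean on these libraries where they do the work, as an engineer would, in place of code of your own. Each camera call takes 0.05 s, during which the arm holds its last target. There are 200 camera calls.

## Working session

There is one attempt and no reset: what is moved stays moved. The work goes in short steps, Python scripts to look and compute and a tool call to move; the robot and the scene stay as the last step left them, time stands still between calls to the robot, and variables do not carry over. Pictures are saved under pics/ and viewed, about 8 in all and at most 12, crops included, and the job is handed in when it is done.

Besides the shell and the picture viewer there is one more tool, called after "Request:" as name(argument=value, ...), one argument or row to a line, values as JSON. move_arm: Moves the arm, as the interface text tells. Its arguments: {"type":"object","properties":{"moves":{"type":"array","items":{"type":"object","properties":{"dx":{"type":"number"},"dy":{"type":"number"},"dz":{"type":"number"},"ax":{"type":"number"},"ay":{"type":"number"},"az":{"type":"number"}}}},"fingers":{"type":"number"},"newtons":{"type":"number"}},"required":["moves"]}

```bash
mkdir -p pics; ls; cat > h.py <<'E'
import numpy as np, cv2
from scipy.spatial.transform import Rotation as R
from cell import status, capture, camera_model, order, outline_of, place_of, bot
def w2c(name):
    m=camera_model(name); K=np.array(m["K"])
    if "rvec" in m:
        Rm=cv2.Rodrigues(np.array(m["rvec"],float))[0]; t=np.array(m["tvec"],float).ravel()
        return K,Rm,t
    s=status.observe(); T=np.eye(4); T[:3,:3]=R.from_quat(s["tcp_rot"]).as_matrix(); T[:3,3]=s["tool_pos"]
    C=np.linalg.inv(T@np.array(m["mount"])); return K,C[:3,:3],C[:3,3]
def deproj(name,uv,d):
    K,Rm,t=w2c(name); uv=np.atleast_2d(uv).astype(float); d=np.atleast_1d(d)
    p=np.c_[(uv[:,0]-K[0,2])/K[0,0]*d,(uv[:,1]-K[1,2])/K[1,1]*d,d]
    return (p-t)@Rm
def proj(name,P):
    K,Rm,t=w2c(name); c=np.atleast_2d(P)@Rm.T+t; q=c@K.T; return q[:,:2]/q[:,2:]
E
python3 - <<'E'
from h import *
print(status.observe(), bot.finger_overhang)
for c in ["scene","side"]:
    im,d=capture(c); cv2.imwrite(f"pics/{c}0.png",im); np.save(f"{c}_d.npy",d)
    K,Rm,t=w2c(c); print(c,"cam pos",-Rm.T@t)
    for l in ["long_cradle","short_cradle","long_grip","short_grip","ball1"]:
        print(l,[(np.round(r["uv"]),round(r["score"],2)) for r in place_of(c,l)[:3]])
    for l in ["long_grip","long_barrel"]:
        print("outl",l,[(r["box"],round(r["score"],2)) for r in outline_of(c,l)[:2]])
E
```

```text
pics
{'t': 0.0, 'qpos': array([-1.03109475e-01,  8.79285008e-02,  1.37224073e+00, -1.03975504e-05,
        1.68360522e+00, -1.03080621e-01]), 'dq': array([-0.00036444, -0.00109197,  0.00048941,  0.00025074,  0.00027918,
        0.00019645]), 'effort': array([ 1.28542815e-03, -3.40182602e+01, -3.02423716e+01,  7.18220207e-02,
        3.29729996e-02, -1.13141955e-04]), 'tool_pos': array([5.49472751e+02, 4.11999156e-02, 2.15325505e+02]), 'tcp_rot': array([ 7.07116972e-01,  7.07095749e-01, -6.91913076e-04, -8.43415700e-04]), 'contact_force': array([-0.18246026, -0.07287103, -0.25529191]), 'torque': array([-0.00547844,  0.02780259, -0.02535284]), 'opening': 0.9974728468074009} 11.0
scene cam pos [ 875.49853648 -118.01501212  741.2566524 ]
long_cradle [(array([217., 298.]), 0.66)]
short_cradle [(array([401., 249.]), 0.77)]
long_grip [(array([281., 209.]), 0.84), (array([230., 269.]), 0.75)]
short_grip [(array([459., 171.]), 0.62), (array([402., 252.]), 0.38)]
ball1 [(array([207., 274.]), 0.75), (array([228., 270.]), 0.66), (array([185., 280.]), 0.49)]
outl long_grip [([144.5, 203.0, 157.3, 118.2], 0.68)]
outl long_barrel [([145.5, 203.6, 153.7, 114.4], 0.75), ([220.5, 262.5, 13.6, 16.4], 0.43)]
side cam pos [ 505.04959347  524.01800814 1126.45931474]
long_cradle [(array([304., 178.]), 0.57)]
short_cradle [(array([315., 323.]), 0.91)]
long_grip [(array([328., 194.]), 0.72)]
short_grip [(array([358., 356.]), 0.81)]
ball1 []
outl long_grip [([305.5, 151.9, 34.5, 54.4], 0.75)]
outl long_barrel [([308.3, 150.6, 30.9, 58.7], 0.96)]
```

View pics/scene0.png

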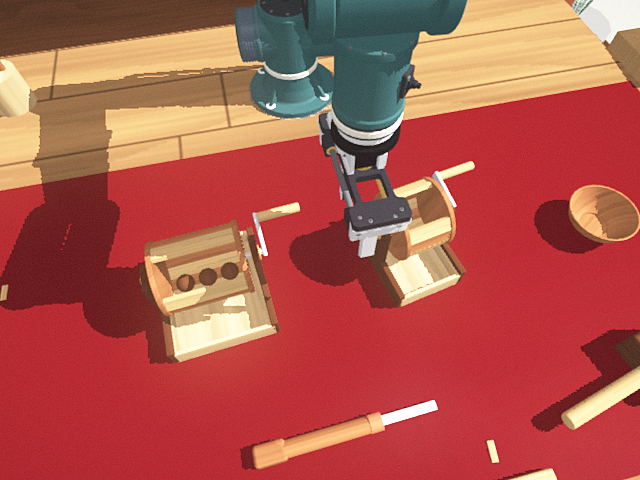

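View pics/side0.png

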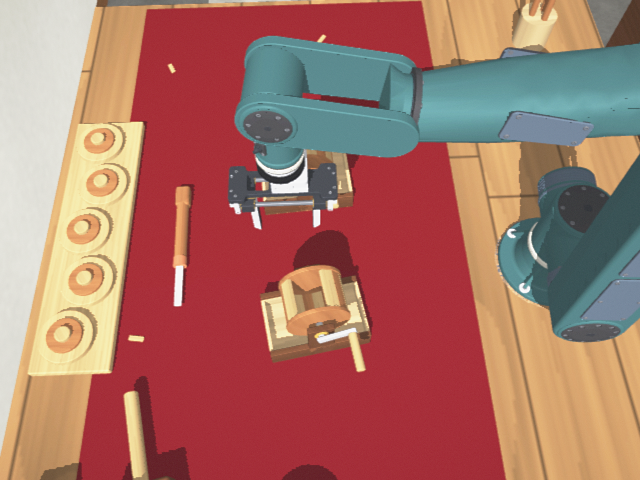

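The scene camera faces the robot. The long barrel, with 3 balls at its port, is at about (210,270), its grip at (280,209). The short barrel is at (420,230), nearly under the gripper. Next I fit the cradle from depth.

```bash
python3 - <<'E'
from h import *
d=np.load("scene_d.npy"); v,u=np.mgrid[0:480,0:640]
im=cv2.imread("pics/scene0.png")
P=deproj("scene",np.c_[u.ravel(),v.ravel()],d.ravel()).reshape(480,640,3)
ok=(d>0)&(u>120)&(u<310)&(v>190)&(v<370)
print("table z",np.median(P[...,2][(d>0)&(v>380)&(v<400)&(u<200)]))
m=ok&(P[...,2]>30)&(P[...,2]<40)
rr=cv2.minAreaRect(P[m][:,:2].astype(np.float32)); print("rim30-40",m.sum(),rr,cv2.boxPoints(rr))
for lo,hi in [(4,12)]:
    mm=ok&(P[...,2]>lo)&(P[...,2]<hi); 
    rr=cv2.minAreaRect(P[mm][:,:2].astype(np.float32)); print(lo,mm.sum(),rr)
# grip
g=(d>0)&(u>262)&(u<305)&(v>198)&(v<220)&(P[...,2]>40)
Q=P[g]; print("grip",len(Q),Q.mean(0)); c=np.median(Q,0); U,S,V=np.linalg.svd(Q-c); print(V[0],S); t=(Q-c)@V[0]; print(np.percentile(t,[1,99]), c)
for l in ["long_grip"]:
  uv=[281,209]; print(P[209,281], P[171,459])
crop=cv2.resize(im[190:375,125:315],None,fx=3.1,fy=3.1,interpolation=cv2.INTER_CUBIC); cv2.imwrite("pics/crop1.png",crop)
E
```

```text
table z 0.05498291685167532
rim30-40 625 ((516.9485473632812, -237.51751708984375), (201.02154541015625, 183.67074584960938), 4.284435749053955) [[ 409.85785 -153.44772]
 [ 423.5795  -336.6052 ]
 [ 624.03925 -321.5873 ]
 [ 610.3176  -138.42984]]
4 3150 ((471.7926025390625, -214.02554321289062), (252.0560760498047, 353.4437561035156), 82.49292755126953)
grip 361 [463.45675978 -97.51775357 149.73331574]
[ 0.07673121 -0.99704819  0.0026891 ] [332.31575406  86.14280327  46.33610843]
[-30.05026478  29.38822236] [464.26319691 -97.81849645 150.51916933]
[461.24935117 -96.58015182 152.61709656] [438.84344024 228.10363581 131.29539709]
```

View pics/crop1.png

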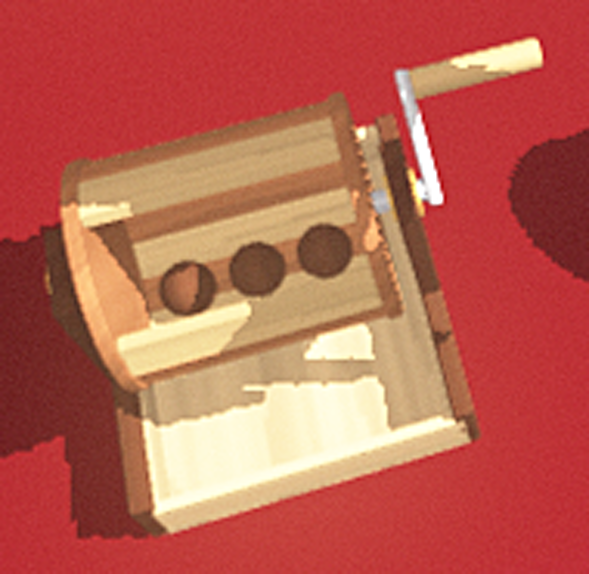

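Cradle centre is about (517,-237.5), yaw 4.3°. The grip centre is about (461,-98,144), so q≈0.57 with r≈54, which is consistent. I'll move above the grip.

Request:
move_arm(
  moves=[
    {"dx": -33, "dy": -30},
    {"dx": -33, "dy": -30},
    {"dx": -32, "dy": -28, "az": -4.3},
    {},
    {},
    {},
  ],
  fingers=60,
)

```text
validation failed for argument at $.mo...
```

```bash
python3 - <<'E'
from h import *
s=status.observe(); print(s["t"],s["tool_pos"],R.from_quat(s["tcp_rot"]).as_matrix().round(3).tolist(),s["opening"])
im,d=capture("wrist"); cv2.imwrite("pics/w1.png",im)
print([(r["uv"],r["score"]) for r in place_of("wrist","long_grip")[:2]])
o=outline_of("wrist","long_grip"); print([(r["box"],r["score"]) for r in o[:2]])
v,u=np.mgrid[0:480,0:640]
P=deproj("wrist",np.c_[u.ravel(),v.ravel()],d.ravel()).reshape(480,640,3)
np.save("wP.npy",P)
c=np.array([516.9,-237.5,0]); a=np.radians(4.28); Rz=np.array([[np.cos(a),-np.sin(a),0],[np.sin(a),np.cos(a),0],[0,0,1]])
L=(P-c)@Rz
m=(d>0)&(abs(L[...,0]+45)<20)&(L[...,1]>108)&(L[...,1]<185)&(abs(L[...,2]-145)<20)
Q=L[m]; print(m.sum(), Q.min(0),Q.max(0),np.median(Q,0), np.percentile(Q[:,2],95))
if len(Q)>20:
  for y in range(108,180,10):
    k=Q[(Q[:,1]>y)&(Q[:,1]<y+10)]
    if len(k): print(y,len(k),np.percentile(k[:,0],[3,97]),np.percentile(k[:,2],97))
E
```

```text
0.8 [ 5.50024146e+02 -1.20867992e-02  2.16556598e+02] [[0.0, 1.0, 0.0], [1.0, -0.0, -0.0], [-0.0, 0.0, -1.0]] 0.9972096515164705
[]
[([191.1, 357.4, 152.3, 119.3], 0.63)]
513 [-53.96224796 108.00488672 140.38875385] [-38.68858564 167.22425094 155.07619898] [-43.12949883 118.38995234 151.99652521] 153.90465210719648
108 247 [-52.86862868 -39.33982332] 154.0557825534548
118 155 [-52.66302653 -39.86377292] 154.1996878862092
148 21 [-42.06757785 -39.25061005] 150.3008768650039
158 90 [-43.54685023 -39.10878775] 152.88903497105704
```

View pics/w1.png

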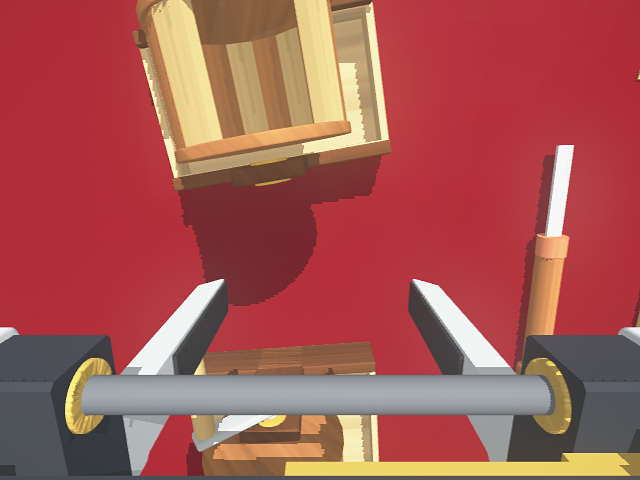

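The empty rows were rejected, so nothing moved. The wrist view shows the grip at about (205,400), and depth puts it at cradle x'≈-46, z≈146, agreeing with the first estimate (q≈0.59). I'll resend the move.

Request:
move_arm(
  moves=[
    {"dx": -32, "dy": -30},
    {"dx": -32, "dy": -30},
    {"dx": -32, "dy": -30, "az": -4.3},
    {"dx": 0},
    {"dx": 0},
    {"dx": 0},
  ],
  fingers=60,
)

```text
validation failed for argument at $.mo...
```

```bash
cat > m.py <<'E'
from h import *
c=np.array([516.9,-237.5,0]); a=np.radians(4.28); Rz=np.array([[np.cos(a),-np.sin(a),0],[np.sin(a),np.cos(a),0],[0,0,1]])
def st():
    s=status.observe(); print("t",round(s["t"],2),"tcp",s["tool_pos"].round(1),"cradle",((s["tool_pos"]-c)@Rz).round(1),"F",(s["contact_force"]@Rz).round(1),"open",round(s["opening"]*94,1))
    return s
E
python3 - <<'E'
from m import *
st(); im,d=capture("wrist"); cv2.imwrite("pics/w2.png",im)
print([(r["uv"],r["score"]) for r in place_of("wrist","long_grip")[:2]])
v,u=np.mgrid[0:480,0:640]
L=(deproj("wrist",np.c_[u.ravel(),v.ravel()],d.ravel()).reshape(480,640,3)-c)@Rz
m=(d>0)&(abs(L[...,0]+45)<20)&(L[...,1]>108)&(L[...,1]<185)&(abs(L[...,2]-145)<20)
Q=L[m]
for y in range(108,180,10):
    k=Q[(Q[:,1]>y)&(Q[:,1]<y+10)]
    if len(k): print(y,len(k),np.percentile(k[:,0],[3,97]).round(1),np.percentile(k[:,2],97).round(1))
E
```

```text
t 0.95 tcp [550.   -0.  216.5] cradle [ 50.7 234.4 216.5] F [-0.3  0.9 -0.3] open 94.1
[]
108 253 [-53.  -39.3] 154.2
118 156 [-52.8 -39.8] 154.1
148 19 [-41.6 -39.2] 149.5
158 92 [-43.4 -39.1] 153.3
```

View pics/w2.png

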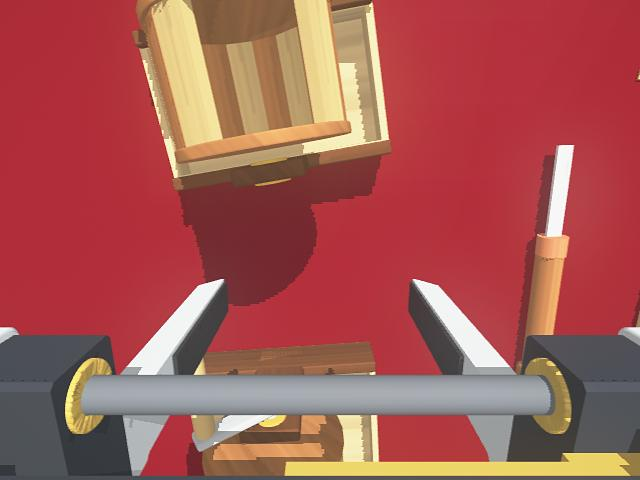

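The picture is unchanged because the move was refused again. I'll give all six numbers in every row.

Request:
move_arm(
  moves=[
    {"dx": -32, "dy": -30, "dz": 0, "ax": 0, "ay": 0, "az": 0},
    {"dx": -32, "dy": -30, "dz": 0, "ax": 0, "ay": 0, "az": 0},
    {"dx": -32, "dy": -30, "dz": 0, "ax": 0, "ay": 0, "az": -4.3},
    {"dx": 0, "dy": 0, "dz": 0, "ax": 0, "ay": 0, "az": 0},
    {"dx": 0, "dy": 0, "dz": 0, "ax": 0, "ay": 0, "az": 0},
  ],
  fingers=60,
)

```text
t: 1.55
tool_pos: [459.9, -96.4, 216.9]
tcp_rot: [0.681, 0.732, 0.001, 0.0]
contact_force: [0.2, -0.8, 0.2]
opening: 0.647
```

```bash
python3 - <<'E'
from m import *
st(); im,d=capture("wrist"); cv2.imwrite("pics/w2.png",im)
v,u=np.mgrid[0:480,0:640]
L=(deproj("wrist",np.c_[u.ravel(),v.ravel()],d.ravel()).reshape(480,640,3)-c)@Rz
m=(d>0)&(abs(L[...,0]+45)<20)&(L[...,1]>108)&(L[...,1]<185)&(abs(L[...,2]-145)<20)
Q=L[m]
for y in range(108,180,10):
    k=Q[(Q[:,1]>y)&(Q[:,1]<y+10)]
    if len(k): print(y,len(k),np.percentile(k[:,0],[3,97]).round(1),np.percentile(k[:,2],97).round(1))
E
```

```text
t 1.55 tcp [459.9 -96.4 216.9] cradle [-46.3 144.9 216.9] F [ 0.1 -0.9  0.2] open 60.8
108 299 [-53.9 -39.4] 154.2
118 310 [-54.6 -39.5] 154.2
128 331 [-54.4 -39.5] 154.2
138 341 [-54.3 -38.8] 154.0
148 349 [-54.2 -38.9] 154.0
158 356 [-54.1 -39. ] 154.2
168 259 [-53.7 -39.7] 154.0
```

View pics/w2.png

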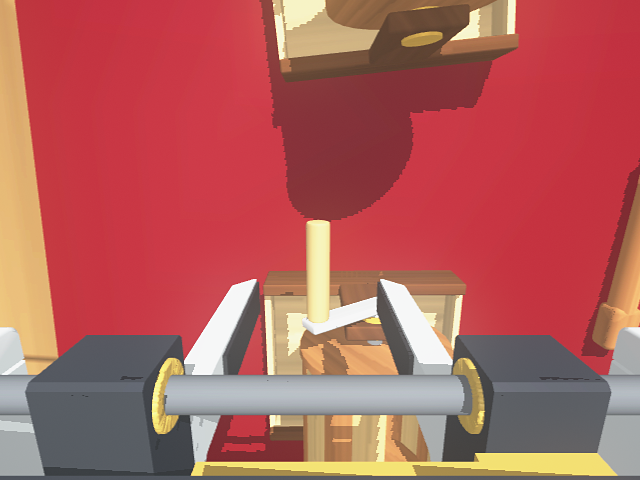

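The grip stands between the jaws at (318,270): x'=-46.6, z=146, parallel to the tool x-axis. I'll descend 79 mm and close.

Request:
move_arm(
  moves=[
    {"dx": 0, "dy": 0, "dz": 30, "ax": 0, "ay": 0, "az": 0},
    {"dx": 0, "dy": 0, "dz": 30, "ax": 0, "ay": 0, "az": 0},
    {"dx": 0, "dy": 0, "dz": 19, "ax": 0, "ay": 0, "az": 0},
    {"dx": 0, "dy": 0, "dz": 0, "ax": 0, "ay": 0, "az": 0},
  ],
)

```text
t: 2.0
tool_pos: [458.7, -94.2, 134.0]
tcp_rot: [0.679, 0.734, -0.001, -0.003]
contact_force: [-0.4, 0.4, 0.2]
opening: 0.641
```

Request:
move_arm(
  moves=[
    {"dx": 0, "dy": 0, "dz": 0, "ax": 0, "ay": 0, "az": 0},
    {"dx": 0, "dy": 0, "dz": 0, "ax": 0, "ay": 0, "az": 0},
    {"dx": 0, "dy": 0, "dz": 0, "ax": 0, "ay": 0, "az": 0},
    {"dx": 0, "dy": 0, "dz": 0, "ax": 0, "ay": 0, "az": 0},
    {"dx": 0, "dy": 0, "dz": 0, "ax": 0, "ay": 0, "az": 0},
    {"dx": 0, "dy": 0, "dz": 0, "ax": 0, "ay": 0, "az": 0},
  ],
  fingers=10,
  newtons=15,
)

```text
t: 2.6
tool_pos: [460.0, -96.1, 137.8]
tcp_rot: [0.68, 0.733, 0.0, 0.0]
contact_force: [-4.5, 0.2, 0.8]
opening: 0.169
```

```bash
python3 - <<'E'
from m import *
st()
q=np.linspace(0.6,3.14,17); print(np.diff(np.c_[-55*np.cos(q),-55*np.sin(q)],axis=0).round(1).tolist())
E
```

```text
t 2.6 tcp [460.  -96.1 137.8] cradle [-46.2 145.2 137.8] F [-4.5  0.5  0.8] open 15.9
[[5.5, -6.8], [6.5, -5.8], [7.3, -4.7], [8.0, -3.5], [8.4, -2.2], [8.7, -0.9], [8.7, 0.5], [8.5, 1.9], [8.1, 3.2], [7.5, 4.5], [6.7, 5.6], [5.7, 6.6], [4.6, 7.4], [3.4, 8.0], [2.1, 8.5], [0.7, 8.7]]
```

Gripped (opening 15.9 mm on the 16 mm grip). I'll turn slowly along the arc, 0.08 rad per row.

Request:
move_arm(
  moves=[
    {"dx": 0, "dy": 2.6, "dz": -3.5, "ax": 0, "ay": 0, "az": 0},
    {"dx": 0, "dy": 2.9, "dz": -3.3, "ax": 0, "ay": 0, "az": 0},
    {"dx": 0, "dy": 3.1, "dz": -3.0, "ax": 0, "ay": 0, "az": 0},
    {"dx": 0, "dy": 3.4, "dz": -2.8, "ax": 0, "ay": 0, "az": 0},
    {"dx": 0, "dy": 3.6, "dz": -2.5, "ax": 0, "ay": 0, "az": 0},
    {"dx": 0, "dy": 3.7, "dz": -2.2, "ax": 0, "ay": 0, "az": 0},
    {"dx": 0, "dy": 3.9, "dz": -1.9, "ax": 0, "ay": 0, "az": 0},
    {"dx": 0, "dy": 4.1, "dz": -1.6, "ax": 0, "ay": 0, "az": 0},
  ],
)

```text
t: 3.4
tool_pos: [487.8, -94.0, 159.2]
tcp_rot: [0.68, 0.733, 0.0, 0.0]
contact_force: [-4.6, -0.8, 2.5]
opening: 0.164
```

```bash
python3 - <<'E'
from m import *
st()
E
```

```text
t 3.4 tcp [487.8 -94.  159.2] cradle [-18.3 145.3 159.2] F [-4.7 -0.5  2.5] open 15.4
```

Request:
move_arm(
  moves=[
    {"dx": 0, "dy": 4.2, "dz": -1.3, "ax": 0, "ay": 0, "az": 0},
    {"dx": 0, "dy": 4.3, "dz": -0.9, "ax": 0, "ay": 0, "az": 0},
    {"dx": 0, "dy": 4.3, "dz": -0.6, "ax": 0, "ay": 0, "az": 0},
    {"dx": 0, "dy": 4.4, "dz": -0.3, "ax": 0, "ay": 0, "az": 0},
    {"dx": 0, "dy": 4.4, "dz": 0.1, "ax": 0, "ay": 0, "az": 0},
    {"dx": 0, "dy": 4.3, "dz": 0.4, "ax": 0, "ay": 0, "az": 0},
    {"dx": 0, "dy": 4.3, "dz": 0.8, "ax": 0, "ay": 0, "az": 0},
    {"dx": 0, "dy": 4.2, "dz": 1.1, "ax": 0, "ay": 0, "az": 0},
  ],
)

```text
t: 4.2
tool_pos: [522.6, -91.3, 159.3]
tcp_rot: [0.68, 0.733, 0.001, 0.001]
contact_force: [-1.7, -0.4, 4.6]
opening: 0.163
```

```bash
python3 - <<'E'
from m import *
st()
E
```

```text
t 4.2 tcp [522.6 -91.3 159.3] cradle [ 16.6 145.4 159.3] F [-1.7 -0.3  4.6] open 15.4
```

Request:
move_arm(
  moves=[
    {"dx": 0, "dy": 4.1, "dz": 1.5, "ax": 0, "ay": 0, "az": 0},
    {"dx": 0, "dy": 4.0, "dz": 1.8, "ax": 0, "ay": 0, "az": 0},
    {"dx": 0, "dy": 3.9, "dz": 2.1, "ax": 0, "ay": 0, "az": 0},
    {"dx": 0, "dy": 3.7, "dz": 2.4, "ax": 0, "ay": 0, "az": 0},
    {"dx": 0, "dy": 3.5, "dz": 2.7, "ax": 0, "ay": 0, "az": 0},
    {"dx": 0, "dy": 3.2, "dz": 3.0, "ax": 0, "ay": 0, "az": 0},
    {"dx": 0, "dy": 3.0, "dz": 3.2, "ax": 0, "ay": 0, "az": 0},
    {"dx": 0, "dy": 2.7, "dz": 3.5, "ax": 0, "ay": 0, "az": 0},
  ],
)

```text
t: 5.0
tool_pos: [550.3, -89.2, 138.6]
tcp_rot: [0.68, 0.733, 0.0, 0.0]
contact_force: [2.2, 0.1, 5.1]
opening: 0.164
```

```bash
python3 - <<'E'
from m import *
st()
E
```

```text
t 5.0 tcp [550.3 -89.2 138.6] cradle [ 44.4 145.4 138.6] F [ 2.2 -0.1  5.1] open 15.5
```

Request:
move_arm(
  moves=[
    {"dx": 0, "dy": 2.4, "dz": 3.7, "ax": 0, "ay": 0, "az": 0},
    {"dx": 0, "dy": 2.1, "dz": 3.9, "ax": 0, "ay": 0, "az": 0},
    {"dx": 0, "dy": 1.8, "dz": 4.0, "ax": 0, "ay": 0, "az": 0},
    {"dx": 0, "dy": 1.5, "dz": 4.2, "ax": 0, "ay": 0, "az": 0},
    {"dx": 0, "dy": 1.1, "dz": 4.2, "ax": 0, "ay": 0, "az": 0},
    {"dx": 0, "dy": 0.8, "dz": 4.3, "ax": 0, "ay": 0, "az": 0},
    {"dx": 0, "dy": 0.4, "dz": 4.4, "ax": 0, "ay": 0, "az": 0},
    {"dx": 0, "dy": 0, "dz": 4.4, "ax": 0, "ay": 0, "az": 0},
  ],
)

```text
t: 5.8
tool_pos: [560.1, -88.5, 105.3]
tcp_rot: [0.68, 0.733, 0.0, 0.0]
contact_force: [4.3, 0.3, 2.0]
opening: 0.166
```

Request:
move_arm(
  moves=[
    {"dx": 0, "dy": 0, "dz": 0, "ax": 0, "ay": 0, "az": 0},
    {"dx": 0, "dy": 0, "dz": 0, "ax": 0, "ay": 0, "az": 0},
    {"dx": 0, "dy": 0, "dz": 0, "ax": 0, "ay": 0, "az": 0},
    {"dx": 0, "dy": 0, "dz": 0, "ax": 0, "ay": 0, "az": 0},
    {"dx": 0, "dy": 0, "dz": 0, "ax": 0, "ay": 0, "az": 0},
    {"dx": 0, "dy": 0, "dz": 0, "ax": 0, "ay": 0, "az": 0},
  ],
)

```text
t: 6.4
tool_pos: [560.0, -88.5, 104.5]
tcp_rot: [0.68, 0.733, 0.0, 0.0]
contact_force: [6.8, -0.5, -1.7]
opening: 0.164
```

```bash
python3 - <<'E'
from m import *
st(); im,d=capture("scene"); print([(np.round(r["uv"]),round(r["score"],2)) for r in place_of("scene","ball1")[:4]],[(np.round(r["uv"]),round(r["score"],2)) for r in place_of("scene","long_grip")[:2]])
cv2.imwrite("pics/s2.png",cv2.resize(im[170:380,120:330],None,fx=2.8,fy=2.8,interpolation=cv2.INTER_CUBIC))
E
```

```text
t 6.4 tcp [560.  -88.5 104.5] cradle [ 54.1 145.4 104.5] F [ 6.8 -1.  -1.7] open 15.4
[(array([246., 327.]), 0.6), (array([224., 333.]), 0.53)] [(array([301., 270.]), 0.82)]
```

View pics/s2.png

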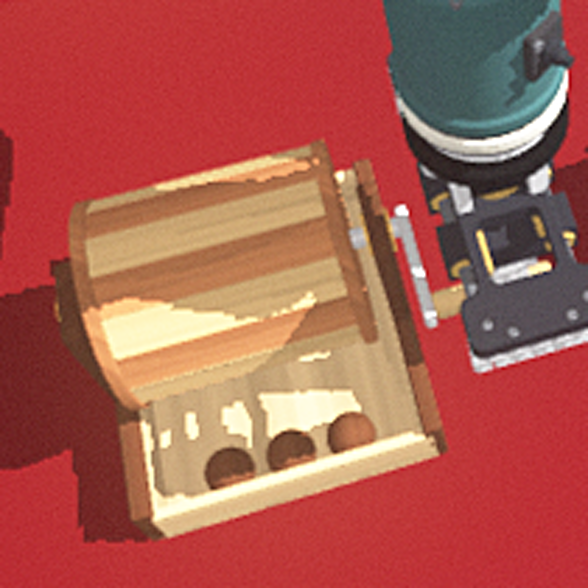

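All three balls lie in the tray against the far rim (crop (230,468), (290,450), (350,432)), and q≈3.19. I'll release and go straight up.

Request:
move_arm(
  moves=[
    {"dx": 0, "dy": 0, "dz": 0, "ax": 0, "ay": 0, "az": 0},
    {"dx": 0, "dy": 0, "dz": 0, "ax": 0, "ay": 0, "az": 0},
    {"dx": 0, "dy": 0, "dz": 0, "ax": 0, "ay": 0, "az": 0},
    {"dx": 0, "dy": 0, "dz": 0, "ax": 0, "ay": 0, "az": 0},
    {"dx": 0, "dy": 0, "dz": 0, "ax": 0, "ay": 0, "az": 0},
    {"dx": 0, "dy": 0, "dz": 0, "ax": 0, "ay": 0, "az": 0},
  ],
  fingers=56,
)

```text
t: 7.15
tool_pos: [559.4, -88.5, 105.6]
tcp_rot: [0.68, 0.733, -0.0, -0.0]
contact_force: [1.0, 0.2, 0.2]
opening: 0.587
```

Request:
move_arm(
  moves=[
    {"dx": 0, "dy": 0, "dz": -20, "ax": 0, "ay": 0, "az": 0},
    {"dx": 0, "dy": 0, "dz": -30, "ax": 0, "ay": 0, "az": 0},
    {"dx": 0, "dy": 0, "dz": -30, "ax": 0, "ay": 0, "az": 0},
    {"dx": 0, "dy": 0, "dz": -30, "ax": 0, "ay": 0, "az": 0},
    {"dx": 0, "dy": 0, "dz": 0, "ax": 0, "ay": 0, "az": 0},
    {"dx": 0, "dy": 0, "dz": 0, "ax": 0, "ay": 0, "az": 0},
    {"dx": 0, "dy": 0, "dz": 0, "ax": 0, "ay": 0, "az": 0},
  ],
)

```text
t: 7.85
tool_pos: [558.8, -88.3, 213.7]
tcp_rot: [0.68, 0.733, -0.001, -0.001]
contact_force: [0.9, 0.3, -0.2]
opening: 0.6
```

```bash
python3 - <<'E'
from m import *
st(); 
im,d=capture("scene"); b=place_of("scene","ball1")
K,Rm,t=w2c("scene"); cam=-Rm.T@t
for r in b[:4]:
    ray=deproj("scene",r["uv"],1000.)[0]-cam; p=cam+ray*(21-cam[2])/ray[2]; print("ball (if z=21)",((p-c)@Rz).round(),round(r["score"],2))
cv2.imwrite("pics/s3.png",cv2.resize(im[150:380,120:500],None,fx=2,fy=2))
im,d=capture("wrist"); v,u=np.mgrid[0:480,0:640]
L=(deproj("wrist",np.c_[u.ravel(),v.ravel()],d.ravel()).reshape(480,640,3)-c)@Rz
m=(d>0)&(abs(L[...,0]-50)<30)&(L[...,1]>112)&(L[...,1]<170)&(abs(L[...,2]-115)<25)
Q=L[m]; print("grip x",np.percentile(Q[:,0],[3,97]),"top",np.percentile(Q[:,2],97))
E
```

```text
t 7.85 tcp [558.8 -88.3 213.7] cradle [ 52.9 145.7 213.7] F [ 0.9  0.2 -0.2] open 56.4
ball (if z=21) [76. 38. 21.] 0.71
ball (if z=21) [79. -2. 21.] 0.69
ball (if z=21) [ 72. -37.  21.] 0.54
grip x [46.11703989 61.01452114] top 121.30576953696725
```

View pics/s3.png

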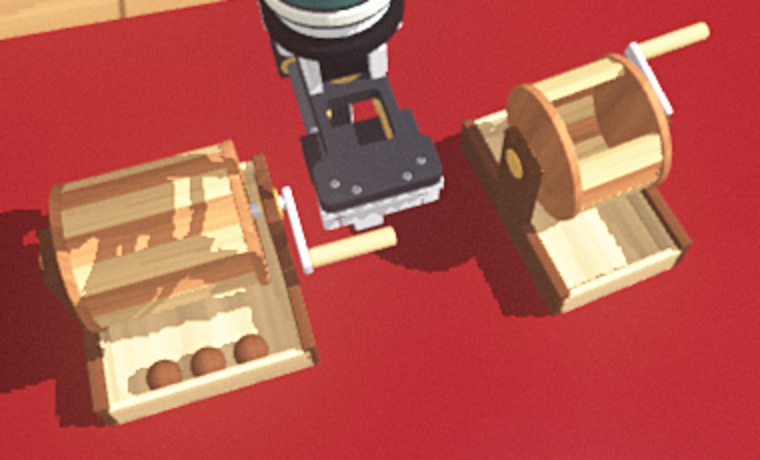

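The balls are at (163,375), (208,360) and (252,348) in the tray. The long barrel's grip is on the far side at axle height (q≈3.17), the gripper is clear, and the short barrel hasn't moved. I'll hand in.

```bash
python3 - <<'E'
from m import *
st(); print(order.hand_in())
E
```

```text
t 8.0 tcp [558.8 -88.3 213.7] cradle [ 52.9 145.6 213.7] F [-0.   0.   0.1] open 56.1
the job is handed in; nothing more can be done
None
```

The long barrel is turned port down, all three balls are in its tray, and the job is handed in at 8.0 s. I gripped its crank and turned it over the top, away from the robot, from about q = 0.6 to 3.17 rad. Then I opened the gripper and backed straight up, clear of everything.

**Last checks**
- **Barrel:** the crank grip measured at axle height on the far side, so q ≈ 3.17 (allowed 2.84 to 3.44).
- **Balls:** at about x = 72 to 79 mm and y = 38, −2 and −37 mm in the cradle's frame, worked out for balls resting on the tray floor. That is inside the limits, and the picture shows all three in the tray.
- **Contact force:** about 0 N after release.
- **Short barrel:** never touched, and it looks unmoved in the last picture. I did not measure its grip again.

Two early move calls were refused because every row needs all six numbers. Nothing moved and no check disagreed.

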